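Roll a specimen canister into the code reader's V-cradle

TASK

Roll the long steel canister that lies on the bench along by its side, up the ramp and into the V of the sheet-steel cradle, then push it by its end along the V until its other end rests flush against the code reader. Only push it gently with the fingers: do not pinch, lift or carry it, and leave everything else on the bench where it is. Finish with the canister lying still in the V and the hand clear of it.

Things in the scene. Friction and masses are not known exactly. Their poses are not given: they have to be found in the camera images.
- canister: The long canister: closed, smooth, slippery polished-steel cylinder, 44 mm in diameter, 140 mm long, about 0.3 kg, lying on the bench. Origin at its middle, on its axis (22 mm up). Its x axis is the cylinder axis, pointing to the end with the dark code square, within 0.3 rad of the cradle's +x at the start; y and z turn as it rolls. Slight rolling resistance stops it soon after a slow push.
- label (a point): Middle of the white label strip on the canister's round side, 22 mm from its axis; faces up at the start and shows how far it has rolled (once round in 138 mm). The canister starts left or right of the cradle, its middle 150 to 210 mm from the V line and 15 to 50 mm to the -x side of the cradle's middle.
- cradle: Fixed cradle of folded stainless sheet, 200 mm long (x -100 to +100 mm), origin on the bench under its middle, +x along the V to the code reader (away from the robot, within 0.2 rad). On both sides a straight ramp rises from the bench at y = +-74 mm to a crest 11.5 mm high at y = +-17.3 mm; then flanks fall at 30 degrees to the V's bottom at y = 0, 1.5 mm up. The -x end is open.
- v_seat (a point): Where the canister's middle lies when seated in the V with its end against the reader: cradle x = 22 mm, y = 0, 26.9 mm above the bench. Axes as the cradle's. Past a crest the canister drops into the V by itself; driven on too far or fast it goes over the far crest.
- reader_face (a point): Centre of the reader window: the flat end stop at cradle x = 92 mm, facing -x. The grey reader housing behind it is 90 mm wide (y), 77 mm high and ends at x = 142 mm. Sliding the canister along the V takes 1 to 3 N; the force rises sharply at the stop.
- vial_rack: Bystander, do not disturb: white rack of vials, 100 x 60 mm, 71 mm high with the vials, standing on the bench on the other side of the cradle from the canister. Origin under its middle.
- short_canister: Bystander: short steel canister standing upright, 44 mm in diameter, 85 mm high, beside the reader. Origin under its middle.
- jar: Bystander: lidded jar, 60 mm in diameter, 80 mm high, beside the reader. Origin under its middle.
- spatula: Bystander: spatula lying flat, 200 mm long, to the left. Origin under its middle.
- vial_box: Bystander: white box with a blue cover, 134 x 134 x 62 mm high, to the right. Origin under its middle.
- gun_scanner: Bystander: white hand-held scanner lying on its side, about 105 x 150 mm, 40 mm high, far left. Origin under its barrel.
There are look-alikes about, which are no part of the job. Leave any pink or turquoise look-alike of the canister alone.

How it is judged:
On the way, in this order (a step that is already met when the one before it is completed fails the run):
1. the canister has rolled over on its side: its label has turned underneath (below 12 mm) (height (world z) of label below 0.012 m), for 0.05 s.
2. the canister lies in the V of the cradle (y of canister in the frame of v_seat between -0.004 and 0.004 m and z of canister in the frame of v_seat between -0.003 and 0.003 m and angle between the x axis of canister and the x axis of cradle, either way round below 0.06 rad), for 0.2 s.
At the end, for the whole second after the job is handed in: The canister lies at rest in the V (its middle within 4 mm of the V line and 3 mm of seated height, along the V within 0.06 rad), its end within 3 mm of the reader's face, and the hand is clear (all of step 2 and x of canister in the frame of v_seat between -0.003 and 0.003 m and linear speed of canister below 0.01 m/s and angular speed of canister below 0.1 rad/s); the robot touches nothing.
It fails at once if the canister is lifted above what rolling over the crest needs (height (world z) of canister above 0.04 m).
It fails at once if the canister is lifted off the bench beside the cradle (height (world z) of canister above 0.029 m and (y of canister in the frame of cradle above 0.085 m or y of canister in the frame of cradle below -0.085 m)).
It fails at once if the canister is tipped up (angle between canister's own x axis and vertical below 1.27 rad or angle between canister's own x axis and vertical above 1.87 rad).
It fails at once if the canister is squeezed or pushed hard (over 35 N) (contact force between the fingers and canister above 35 N).
It fails at once if another thing on the bench is disturbed (moved 15 mm or tipped) (distance of any of vial_rack, short_canister, jar, spatula, vial_box, gun_scanner from where it was at the start of the episode above 0.015 m or angle between any of vial_rack, short_canister, jar, spatula, vial_box, gun_scanner's own z axis and vertical above 0.25 rad).
It also fails if it takes over 51 s, if anything falls off the work surface, if the arm or the gripper's body presses on something with over 40 N, if the wrist force passes 120 N, or if a joint passes its speed limit or range.

ROBOT

A 7-joint arm with a two-finger parallel gripper is mounted at the origin on the work surface. World frame = base frame: x ahead of the robot, y to its left, z up, the work surface at z = 0. Lengths are in m, angles in rad, forces in N, time in s.
With the tool pointing down it reaches from about 0.425 to 0.925 m from the base axis. Payload 6.8 kg.
Tool frame: the origin (TCP) lies at the very end of the fingers, on their centre line; the grasp point (between the pads) lies bot.hold_point_z behind it (bot.hold_point_z is the distance from the TCP to the grasp point, in m); x points along the fingers, z is the direction in which the jaws open and shut, and the axes are right-handed (so a half turn about x gives the same grasp; the last joint's range is limited). The gripper opens to 85 mm and grips with 20 to 120 N. Pads are 22 mm wide; open, the fingers measure 114 mm over their backs; the gripper's body (76 mm by 85 mm) begins 54 mm behind the grasp point. The pads swing forward as they close: fully open they stand 13 mm farther back than shut.
Start: joints at [1.24, 0.477, 0.022, 1.555, -0.011, 1.109, -0.083], TCP at [0.149, -0.658, 0.231] pointing down, gripper open.
Joint ranges: [-2.96, 2.96], [-0.34, 2.1], [-1.41, 1.46], [0.24, 2.44], [-1.37, 4.51], [0.17, 1.92], [-2.96, 2.96]. Speed limits (rad/s): [2.39, 2.39, 3.14, 3.14, 3.14, 3.14, 3.14].

INTERFACE

Orientations are given as a unit quaternion [w, x, y, z].
In Python, from station import bot gives the robot as it stands.
- The arm moves only by the tool drive_tool, never from a script. Its arguments are lists of equal length, an entry for each row: "slide": the shift along the world's x, y, z in mm, a list of three; "turn": the turn, a rotation vector about the world's x, y, z in rad, a list of three; "gripper": the opening, from 0 (shut) to 1 (fully open). A call has 1 to 10 rows; each row is the pose to reach, as a shift and turn from the pose measured when the call began; what a row does not reach only later rows make up. A row lasts 1/10 s, in which the tool goes at most 50 mm and 8.59 degrees, less where a joint would pass 70% of its speed; a pose out of reach is approached as far as the arm can. A call with a gripper value outside its range is refused whole. The fingers move at their own pace and stop on an object; "squeeze" is the grip in N (left out, the last holds). Time passes only in rows, so rows that repeat a pose let the fingers close. It gives the time, the measured TCP pose, the force and the opening at its end, in the units of the state.
- bot.get_obs(): the state, without advancing time (a new reading comes with each control period).
- bot.read_camera(name): name is "side" or "top"; returns a dict with "color" (480x640x3 uint8, red, green, blue), "fovy" (degrees; the focal length in pixels is half the picture's height over the tangent of half this angle, whatever the lens; pixels are square), "cx", "cy" (the principal point, pixels), "R" (3x3) and "t" (3): a world point X has camera coordinates R X + t. Camera axes: x right, y down, z forward; pixel columns grow to the right and rows downward; lengths in m; the calibration is good to about 2 mm. A picture is of the moment at which its call begins. There is no depth.
- bot.hand_in(): hands the job in, once; it reports no verdict.
The state is a dict: "t": time; "q": joint angles; "joint_vel": joint speeds; "joint_torque": joint torques, N m; "eef_pos": TCP position; "tool_rot": TCP orientation; "contact_force": force on the tool from outside, world axes, zero at the start; "torque": the same for the moment, N m; "gripper_width": opening from 0.0 (shut) to 1.0 (fully open).
Only numpy, scipy, OpenCV 4.12 (cv2) and the standard library are available. Lean on these libraries where they do the work, as an engineer would, in place of code of your own. Each camera call takes 0.05 s, during which the arm holds its last target.

## Working session

There is one attempt and no reset: what is moved stays moved. The work goes in short steps, Python scripts to look and compute and a tool call to move; the robot and the scene stay as the last step left them, time stands still between calls to the robot, and variables do not carry over. Pictures are saved under pics/ and viewed, and the job is handed in when it is done.

Besides the shell and the picture viewer there is one more tool, called by a JSON object that holds its "op" and its "data", one argument or row to a line. drive_tool: Moves the arm, as the interface text tells. Its arguments: {"type":"object","properties":{"slide":{"type":"array"},"turn":{"type":"array"},"gripper":{"type":"array"},"squeeze":{"type":"number"}},"required":["slide","turn","gripper"]}

```bash
mkdir -p pics; ls
python3 - <<'E'
from station import bot
import cv2
o=bot.get_obs(); print(o['t'],o['eef_pos'],o['tool_rot'],o['gripper_width'],bot.hold_point_z)
for n in('top','side'):
    c=bot.read_camera(n); cv2.imwrite(f'pics/{n}0.png',c['color'][:,:,::-1]); print(n,c['fovy'],c['cx'],c['cy'],c['R'],c['t'])
E
```

```text
pics
0.0 [ 0.14902269 -0.65772116  0.23031788] [ 0.55196419  0.44166342  0.55304766 -0.44091638] 1.0000222695807355 0.0187
top 56.2374988088647 316.05035248320695 244.29908199008005 [[ 0.00523315 -0.99980308  0.01914214]
 [-0.98848902 -0.00806644 -0.15107742]
 [ 0.15120208 -0.01813119 -0.98833658]] [-0.02858399  0.50775778  1.1745419 ]
side 55.76857379825284 315.53431499926256 233.64549936562878 [[ 0.99436713 -0.10429205 -0.01889892]
 [-0.08042707 -0.62631443 -0.77541068]
 [ 0.06903251  0.77256288 -0.63117439]] [-0.49523903  0.08505939  1.07342388]
```

View pics/top0.png

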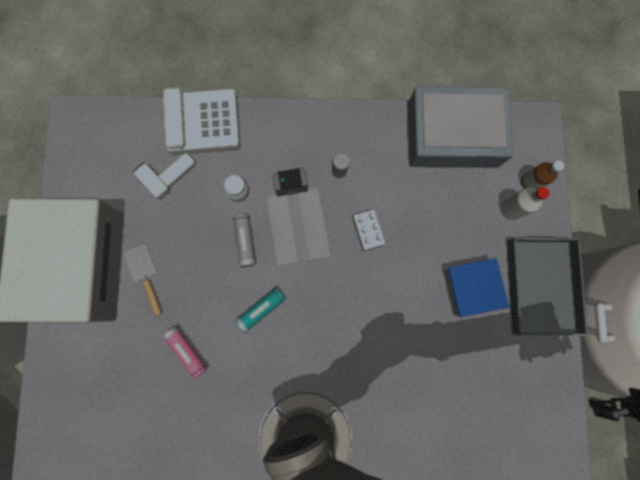

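View pics/side0.png

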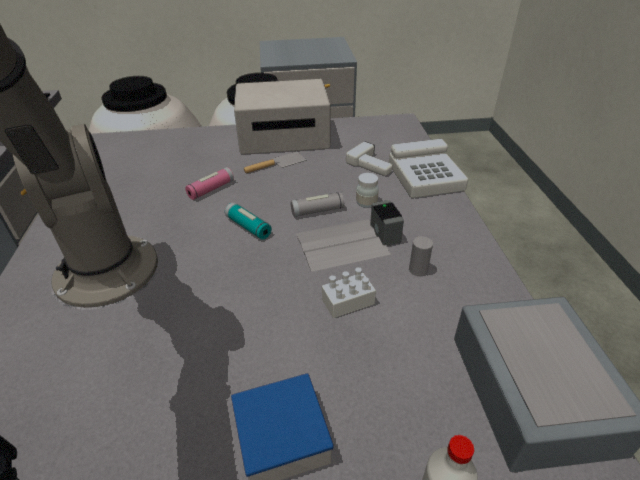

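The candidates are grey steel at top (244,240), turquoise at (261,309) and pink at (185,351). The grey one with the white strip, left of the cradle at (298,227), fits the description. I'll confirm it in one enlarged crop.

Run:
```python
import cv2
a=cv2.imread('pics/top0.png')[150:290,210:350]; cv2.imwrite('pics/c1.png',cv2.resize(a,(600,600),interpolation=cv2.INTER_CUBIC))
a=cv2.imread('pics/side0.png')[170:290,270:430]; cv2.imwrite('pics/c2.png',cv2.resize(a,(800,600),interpolation=cv2.INTER_CUBIC))
```

```text
(no output)
```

View pics/c1.png

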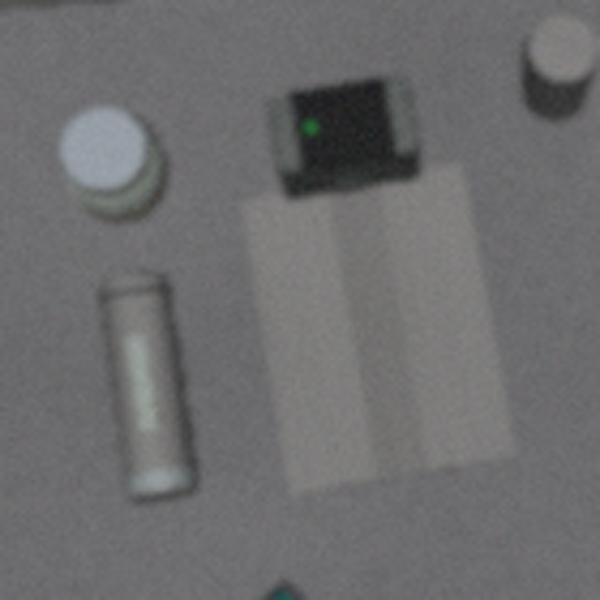

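View pics/c2.png

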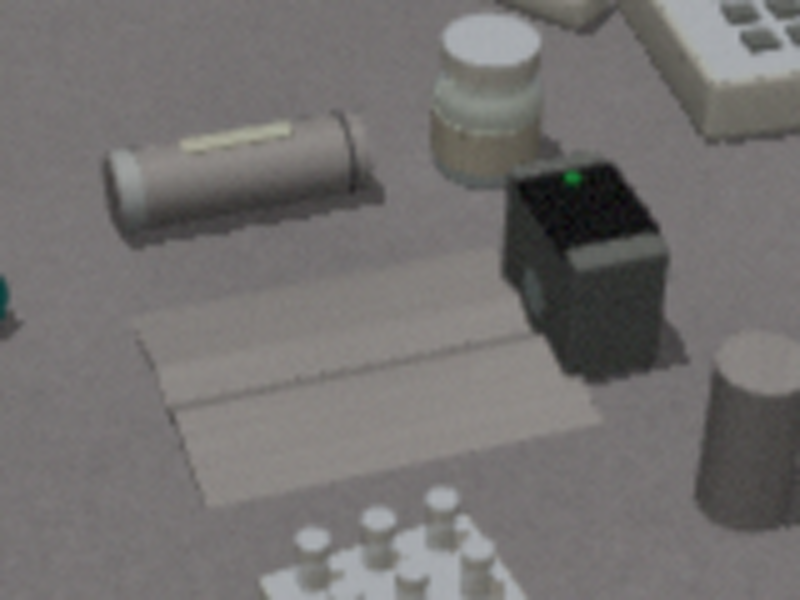

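```bash
cat > h.py <<'E'
import numpy as np, cv2
from station import bot
CAL={}
def cal(n):
    c=bot.read_camera(n); return c
def ray(c,uv):
    f=240/np.tan(np.radians(c['fovy'])/2)
    d=np.array([(uv[0]-c['cx'])/f,(uv[1]-c['cy'])/f,1.]); R=np.array(c['R'])
    return -R.T@np.array(c['t']), R.T@d
def onz(c,uv,z):
    C,d=ray(c,uv); return C+d*(z-C[2])/d[2]
E
python3 - <<'E'
from h import *
np.set_printoptions(precision=4,suppress=True)
T=cal('top');S=cal('side')
t=lambda u,v:(210+(u+.5)/(600/140)-.5,150+(v+.5)/(600/140)-.5)
s=lambda u,v:(270+(u+.5)/5-.5,170+(v+.5)/5-.5)
P={k:onz(T,t(*p),0)[:2] for k,p in dict(fl=(292,494),fr=(516,455),bl=(244,203),br=(465,165)).items()}
Q={k:onz(S,s(*p),0)[:2] for k,p in dict(fl=(135,325),fr=(207,503),br=(602,420)).items()}
print(P,Q)
for D in (P,Q):
    D.setdefault('bl',D['fl']+D['br']-D['fr'])
    m=sum(D.values())/4; ax=(D['br']+D['bl']-D['fr']-D['fl']); print('cradle',m,np.arctan2(ax[1],ax[0]),np.linalg.norm(ax)/2,np.linalg.norm(D['fl']-D['fr']))
m=sum(P.values())/4
# canister, top
A=[onz(T,t(*p),.022)[:2] for p in((102,283),(166,280),(130,497),(195,488))]
print(A); c0=(A[0]+A[1])/2;c1=(A[2]+A[3])/2;print((c0+c1)/2,np.linalg.norm(c0-c1),np.arctan2(*(c0-c1)[::-1]),np.linalg.norm(A[0]-A[1]))
print('label top',onz(T,t(141,383),.044), onz(S,s(236,138),.044))
print('V front top',onz(T,t(397,472),.0015),onz(S,s(177,408),.0015))
print('ball cans side', onz(S,s(117,190),.022),onz(S,s(358,152),.022))
print('reader', onz(T,t(284,196),.0),onz(T,t(420,178),.0))
print('jar top',onz(T,t(103,148),.08),'short',onz(T,t(562,48),.085))
print('turq end top', onz(T,(284,294),.022), 'rack corner',onz(T,(353,214),.05),onz(T,(370,230),.04))
E
```

```text
{'fl': array([0.4554, 0.0797]), 'fr': array([ 0.4819, -0.0649]), 'bl': array([0.6481, 0.1149]), 'br': array([ 0.6756, -0.0309])} {'fl': array([0.457 , 0.0732]), 'fr': array([ 0.4809, -0.0622]), 'br': array([ 0.6764, -0.0282])}
cradle [0.5653 0.0247] 0.17697472734692693 0.1962430700595252 0.1470294628991565
cradle [0.5667 0.0225] 0.17193913879225256 0.1984677706707715 0.13748081088783703
[array([0.5886, 0.2028]), array([0.5909, 0.1618]), array([0.4505, 0.1805]), array([0.4565, 0.1397])]
[0.5216 0.1712] 0.1380483944018895 0.16110621841847247 0.04106466238688741
label top [0.52   0.1726 0.044 ] [0.5201 0.1702 0.044 ]
V front top [0.4701 0.0121 0.0015] [0.4727 0.0047 0.0015]
ball cans side [0.4547 0.1617 0.022 ] [0.5878 0.1798 0.022 ]
reader [0.6532 0.0886 0.    ] [ 0.6664 -0.0011  0.    ]
jar top [0.6613 0.1951 0.08  ] short [ 0.7275 -0.0893  0.085 ]
turq end top [0.3745 0.06   0.022 ] rack corner [ 0.5901 -0.1247  0.05  ] [ 0.5483 -0.1717  0.04  ]
```

The crop confirms it: a steel cylinder with a white strip, left of the cradle. The two views agree:
- Cradle at (0.566, 0.024), yaw 0.174.
- Canister at (0.521, 0.171), yaw about 0.155.

I'll open the jaws along the canister axis, so both fingers push its side together.

Run:
```python
from h import *
from scipy.spatial.transform import Rotation as Ro
o=bot.get_obs();q=o['tool_rot'];M=Ro.from_quat([q[1],q[2],q[3],q[0]]).as_matrix();np.set_printoptions(precision=4,suppress=True);print(M)
yz=np.arctan2(M[1,2],M[0,2]);print('z yaw',yz,'turns',[(0.172+k*np.pi-yz) for k in(-1,0,1)])
c=np.array([.521,.171]);a=.172;e=np.array([np.cos(a),np.sin(a)]);n=np.array([-e[1],e[0]])
tgt=c+n*.058;print('tgt',tgt,'shift mm',(tgt-o['eef_pos'][:2])*1000, 'rolldir',-n, o['q'],o['contact_force'])
```

```text
[[-0.0003  0.9753  0.221 ]
 [ 0.001   0.221  -0.9753]
 [-1.     -0.0001 -0.0011]]
z yaw -1.348007536673943 turns [np.float64(-1.62158511691585), np.float64(1.520007536673943), np.float64(4.661600190263736)]
tgt [0.5111 0.2281] shift mm [361.9998 886.1509] rolldir [ 0.1712 -0.9852] [ 1.2399  0.4775  0.0223  1.556  -0.0115  1.1093 -0.0831] [0.3656 0.1021 0.45  ]
```

{"op": "drive_tool", "data": {
  "slide": [
    [40, 28, 0],
    [80, 58, 0],
    [118, 90, 0],
    [155, 122, 0],
    [192, 154, 0],
    [228, 187, 0],
    [262, 222, 0],
    [294, 260, 0],
    [324, 298, 0],
    [350, 340, 0]
  ],
  "turn": [
    [0, 0, 0.08],
    [0, 0, 0.16],
    [0, 0, 0.24],
    [0, 0, 0.32],
    [0, 0, 0.4],
    [0, 0, 0.48],
    [0, 0, 0.56],
    [0, 0, 0.64],
    [0, 0, 0.72],
    [0, 0, 0.8]
  ],
  "gripper": [0.8, 0.8, 0.8, 0.8, 0.8, 0.8, 0.8, 0.8, 0.8, 0.8]
}}

```text
t: 1.2
eef_pos: [0.5003, -0.3166, 0.2307]
tool_rot: [0.681, 0.19, 0.681, -0.19]
contact_force: [0.6, 0.1, -0.3]
gripper_width: 0.805
```

{"op": "drive_tool", "data": {
  "slide": [
    [3, 49, 0],
    [6, 98, 0],
    [8, 147, 0],
    [10, 196, 0],
    [11, 245, 0],
    [12, 294, 0],
    [12, 343, 0],
    [12, 392, 0],
    [12, 441, 0],
    [12, 490, 0]
  ],
  "turn": [
    [0, 0, 0.07],
    [0, 0, 0.14],
    [0, 0, 0.21],
    [0, 0, 0.28],
    [0, 0, 0.35],
    [0, 0, 0.42],
    [0, 0, 0.5],
    [0, 0, 0.57],
    [0, 0, 0.64],
    [0, 0, 0.71]
  ],
  "gripper": [0.8, 0.8, 0.8, 0.8, 0.8, 0.8, 0.8, 0.8, 0.8, 0.8]
}}

```text
t: 2.2
eef_pos: [0.512, 0.1751, 0.2308]
tool_rot: [0.705, -0.059, 0.705, 0.059]
contact_force: [0.7, 0.4, 0.1]
gripper_width: 0.799
```

{"op": "drive_tool", "data": {
  "slide": [
    [0, 30, 0],
    [0, 55, 0],
    [0, 57, -40],
    [0, 57, -80],
    [0, 57, -120],
    [0, 57, -150],
    [0, 57, -170],
    [0, 57, -185],
    [0, 57, -190],
    [0, 57, -190]
  ],
  "turn": [
    [0, 0, 0],
    [0, 0, 0],
    [0, 0, 0],
    [0, 0, 0],
    [0, 0, 0],
    [0, 0, 0],
    [0, 0, 0],
    [0, 0, 0],
    [0, 0, 0],
    [0, 0, 0]
  ],
  "gripper": [0.8, 0.8, 0.8, 0.8, 0.8, 0.8, 0.8, 0.8, 0.8, 0.8]
}}

```text
t: 3.2
eef_pos: [0.512, 0.232, 0.0406]
tool_rot: [0.704, -0.059, 0.705, 0.059]
contact_force: [-0.8, 0.2, 0.8]
gripper_width: 0.801
```

Run:
```python
from h import *
from scipy.spatial.transform import Rotation as Ro
o=bot.get_obs();q=o['tool_rot'];M=Ro.from_quat([q[1],q[2],q[3],q[0]]).as_matrix();np.set_printoptions(precision=4,suppress=True);print(M,o['eef_pos'],o['t'],o['contact_force'])
c=bot.read_camera('side');a=c['color'][130:290,250:450,::-1];cv2.imwrite('pics/s1.png',cv2.resize(a,(750,600),interpolation=cv2.INTER_CUBIC))
```

```text
[[-0.0006 -0.1665  0.986 ]
 [-0.0007  0.986   0.1665]
 [-1.     -0.0006 -0.0007]] [0.512  0.232  0.0406] 3.2 [-0.7626  0.171   0.7699]
```

View pics/s1.png

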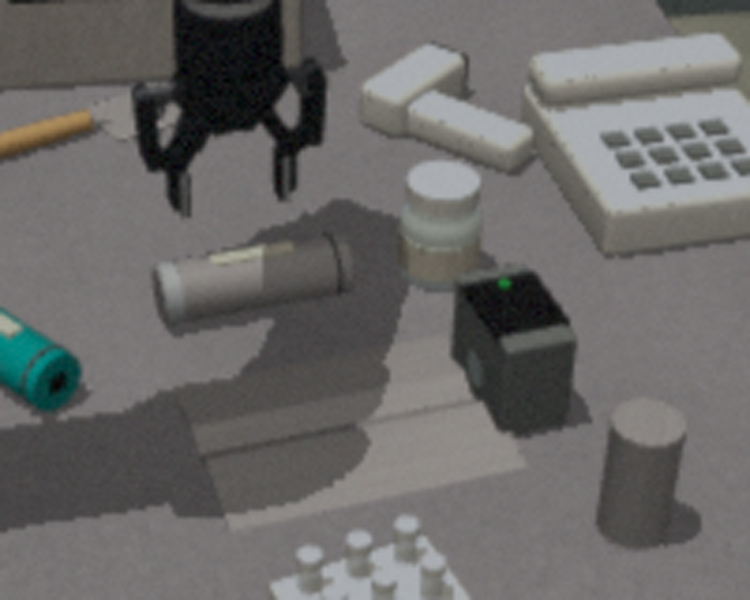

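{"op": "drive_tool", "data": {
  "slide": [
    [0, 0, -15],
    [0, 0, -28],
    [0, 0, -33],
    [1, -6, -33],
    [2, -12, -33],
    [3, -17, -33],
    [4, -21, -33],
    [4, -25, -33],
    [5, -28, -33],
    [5, -31, -33]
  ],
  "turn": [
    [0, 0, 0],
    [0, 0, 0],
    [0, 0, 0],
    [0, 0, 0],
    [0, 0, 0],
    [0, 0, 0],
    [0, 0, 0],
    [0, 0, 0],
    [0, 0, 0],
    [0, 0, 0]
  ],
  "gripper": [0.8, 0.8, 0.8, 0.8, 0.8, 0.8, 0.8, 0.8, 0.8, 0.8]
}}

```text
t: 4.25
eef_pos: [0.5177, 0.2013, 0.0086]
tool_rot: [0.705, -0.059, 0.704, 0.059]
contact_force: [0.3, 0.1, 0.3]
gripper_width: 0.799
```

```bash
cat > v.py <<'E'
import sys
from h import *
n=sys.argv[1]
S=bot.read_camera('side');a=S['color'][150:270,270:430,::-1];cv2.imwrite(f'pics/{n}s.png',cv2.resize(a,(800,600),interpolation=cv2.INTER_CUBIC))
T=bot.read_camera('top');a=T['color'][150:290,210:350,::-1];cv2.imwrite(f'pics/{n}t.png',cv2.resize(a,(600,600),interpolation=cv2.INTER_CUBIC))
o=bot.get_obs();print(o['t'],o['eef_pos'],o['contact_force'])
E
python3 v.py a
```

```text
4.35 [0.51747399 0.20079324 0.00836234] [-0.39182004  0.13336696  0.19220043]
```

View pics/as.png

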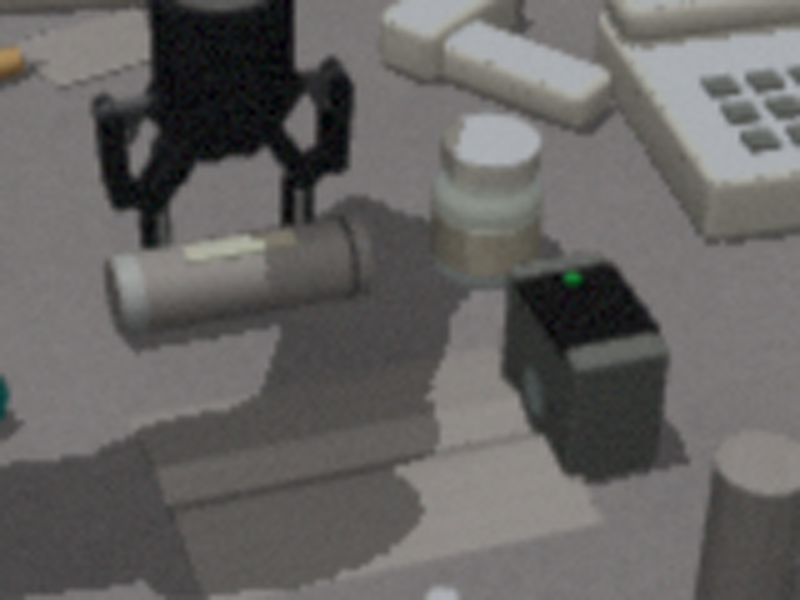

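View pics/at.png

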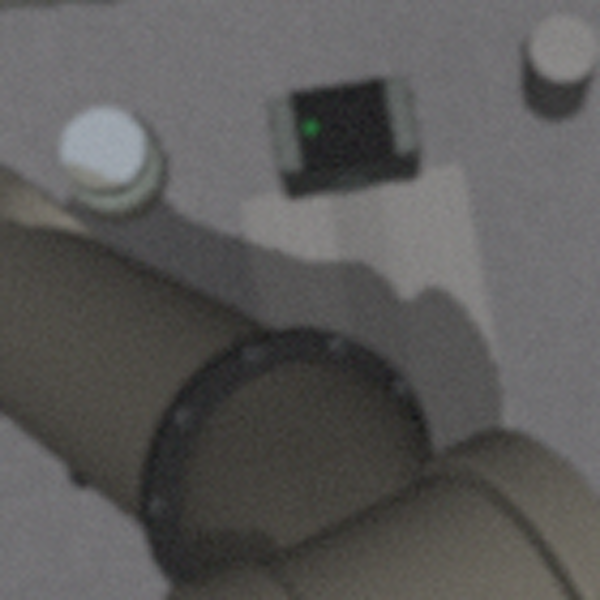

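Fingers stand just behind the canister at crop x 150–310, canister end-to-end at 110–370. I'll roll slowly now.

{"op": "drive_tool", "data": {
  "slide": [
    [0, -3, 0],
    [1, -6, 0],
    [2, -10, 0],
    [2, -14, 0],
    [3, -19, 0],
    [4, -24, 0],
    [5, -29, 0],
    [6, -34, 0],
    [7, -39, 0],
    [8, -44, 0]
  ],
  "turn": [
    [0, 0, 0],
    [0, 0, 0],
    [0, 0, 0],
    [0, 0, 0],
    [0, 0, 0],
    [0, 0, 0],
    [0, 0, 0],
    [0, 0, 0],
    [0, 0, 0],
    [0, 0, 0]
  ],
  "gripper": [0.8, 0.8, 0.8, 0.8, 0.8, 0.8, 0.8, 0.8, 0.8, 0.8]
}}

```text
t: 5.35
eef_pos: [0.5256, 0.1564, 0.0084]
tool_rot: [0.705, -0.059, 0.704, 0.059]
contact_force: [-0.2, 0.2, -0.2]
gripper_width: 0.801
```

```bash
python3 v.py b
```

```text
5.45 [0.52566594 0.15561298 0.00826924] [ 0.15542074  0.23876953 -0.88305592]
```

View pics/bs.png

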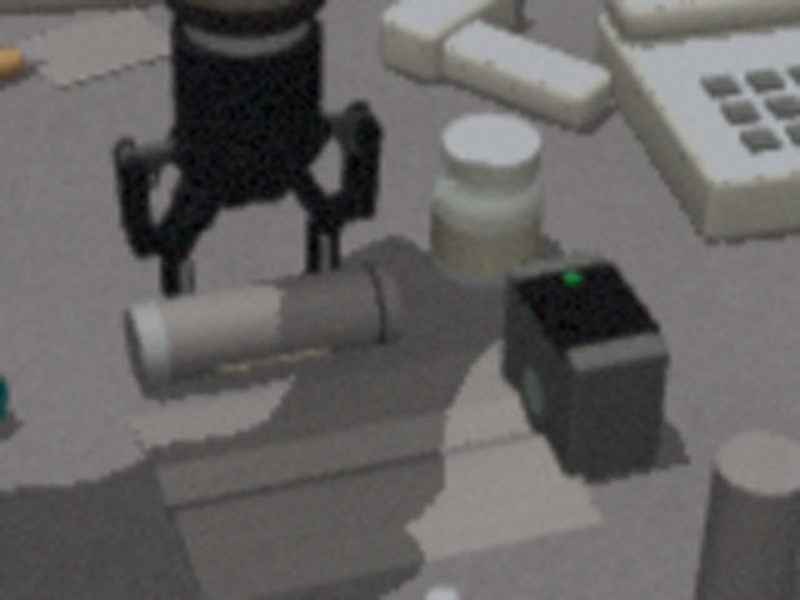

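{"op": "drive_tool", "data": {
  "slide": [
    [1, -4, 0],
    [2, -9, 0],
    [2, -14, 0],
    [3, -19, 1],
    [4, -24, 1],
    [5, -29, 2],
    [6, -34, 3],
    [7, -39, 4],
    [8, -44, 5],
    [8, -48, 6]
  ],
  "turn": [
    [0, 0, 0],
    [0, 0, 0],
    [0, 0, 0],
    [0, 0, 0],
    [0, 0, 0],
    [0, 0, 0],
    [0, 0, 0],
    [0, 0, 0],
    [0, 0, 0],
    [0, 0, 0]
  ],
  "gripper": [0.8, 0.8, 0.8, 0.8, 0.8, 0.8, 0.8, 0.8, 0.8, 0.8]
}}

```text
t: 6.45
eef_pos: [0.534, 0.1071, 0.0144]
tool_rot: [0.705, -0.059, 0.704, 0.058]
contact_force: [-0.1, 2.5, 1.1]
gripper_width: 0.804
```

```bash
python3 v.py c
```

```text
6.55 [0.53379213 0.10616302 0.01424196] [0.05110165 0.38662905 0.29204774]
```

View pics/cs.png

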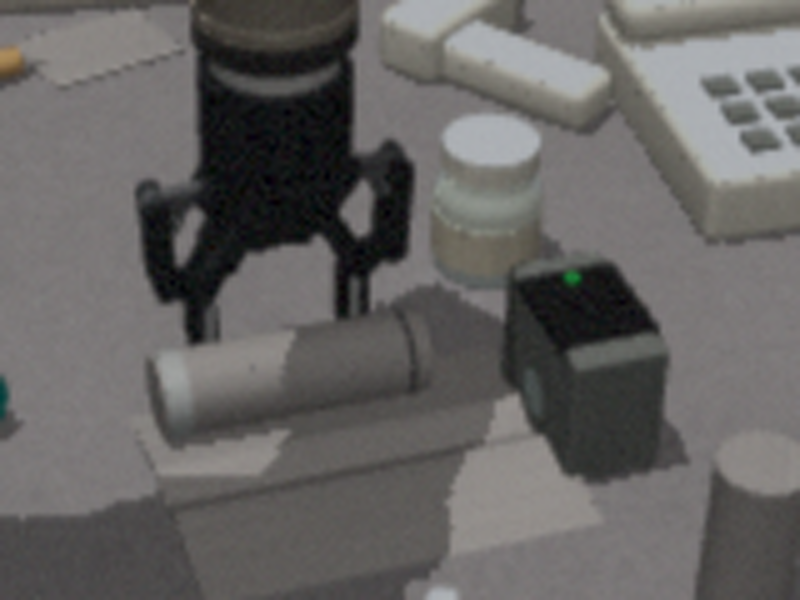

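{"op": "drive_tool", "data": {
  "slide": [
    [1, -4, 1],
    [1, -8, 1],
    [2, -12, 2],
    [3, -16, 3],
    [3, -20, 4],
    [4, -23, 4],
    [4, -26, 5],
    [5, -29, 5],
    [5, -31, 6],
    [6, -33, 6]
  ],
  "turn": [
    [0, 0, 0],
    [0, 0, 0],
    [0, 0, 0],
    [0, 0, 0],
    [0, 0, 0],
    [0, 0, 0],
    [0, 0, 0],
    [0, 0, 0],
    [0, 0, 0],
    [0, 0, 0]
  ],
  "gripper": [0.8, 0.8, 0.8, 0.8, 0.8, 0.8, 0.8, 0.8, 0.8, 0.8]
}}

```text
t: 7.55
eef_pos: [0.5395, 0.0721, 0.0201]
tool_rot: [0.704, -0.059, 0.705, 0.057]
contact_force: [1.0, 0.7, 0.2]
gripper_width: 0.799
```

```bash
python3 v.py d
```

```text
7.65 [0.53970648 0.07181998 0.01998061] [0.03959539 0.04715313 0.14307127]
```

View pics/ds.png

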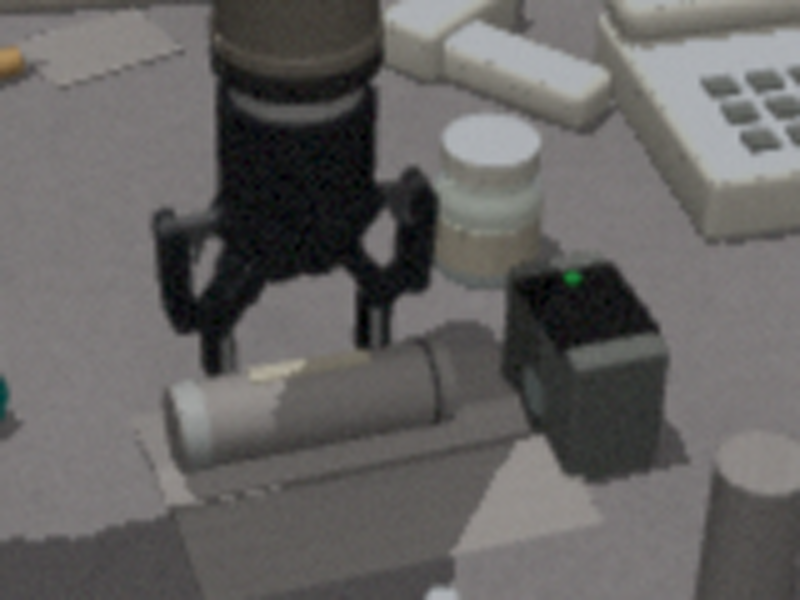

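{"op": "drive_tool", "data": {
  "slide": [
    [0, -2, 0],
    [1, -4, 0],
    [1, -6, 0],
    [1, -8, 1],
    [2, -9, 1],
    [2, -10, 1],
    [2, -11, 1],
    [2, -11, 1]
  ],
  "turn": [
    [0, 0, 0],
    [0, 0, 0],
    [0, 0, 0],
    [0, 0, 0],
    [0, 0, 0],
    [0, 0, 0],
    [0, 0, 0],
    [0, 0, 0]
  ],
  "gripper": [0.8, 0.8, 0.8, 0.8, 0.8, 0.8, 0.8, 0.8]
}}

```text
t: 8.45
eef_pos: [0.5416, 0.0607, 0.0209]
tool_rot: [0.704, -0.059, 0.705, 0.056]
contact_force: [0.2, -0.0, 0.6]
gripper_width: 0.8
```

```bash
python3 v.py e
```

```text
8.55 [0.54166594 0.06083755 0.02096006] [-0.46644286 -0.03114769 -0.89343388]
```

View pics/es.png

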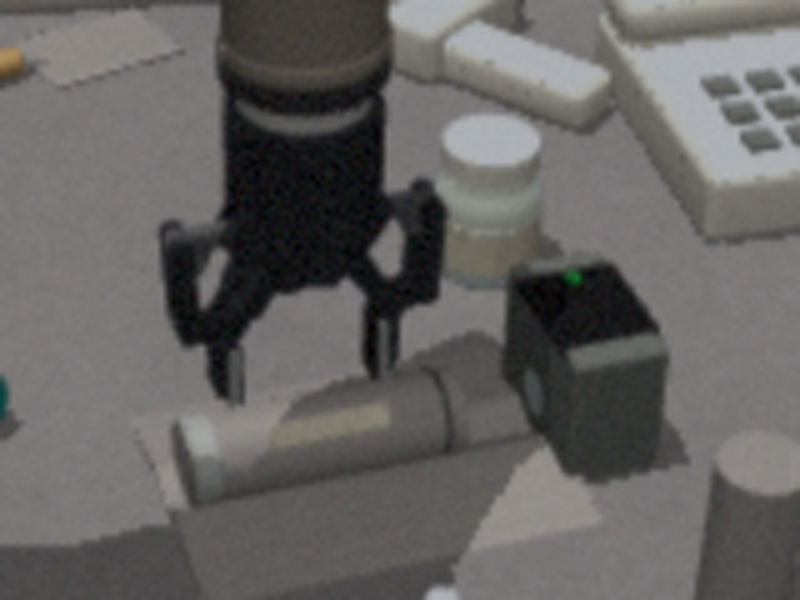

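It has dropped into the V with a gap to the fingers. I'll back off, lift, and go round to the open end with the fingers shut.

{"op": "drive_tool", "data": {
  "slide": [
    [-2, 10, 0],
    [-4, 22, 5],
    [-5, 26, 40],
    [-6, 26, 80],
    [-20, 10, 105],
    [-45, -10, 110],
    [-70, -35, 110],
    [-90, -52, 110],
    [-101, -58, 110],
    [-101, -58, 110]
  ],
  "turn": [
    [0, 0, 0],
    [0, 0, 0],
    [0, 0, 0],
    [0, 0, 0],
    [0, 0, 0],
    [0, 0, 0],
    [0, 0, 0],
    [0, 0, 0],
    [0, 0, 0],
    [0, 0, 0]
  ],
  "gripper": [0.8, 0.8, 0.8, 0.8, 0, 0, 0, 0, 0, 0]
}}

```text
t: 9.55
eef_pos: [0.4396, 0.0029, 0.1311]
tool_rot: [0.704, -0.059, 0.705, 0.056]
contact_force: [0.1, -0.8, 0.4]
gripper_width: -0.0
```

```bash
python3 v.py f
```

```text
9.65 [0.44178261 0.00423916 0.13145033] [1.105449   1.06717385 0.57645063]
```

View pics/fs.png

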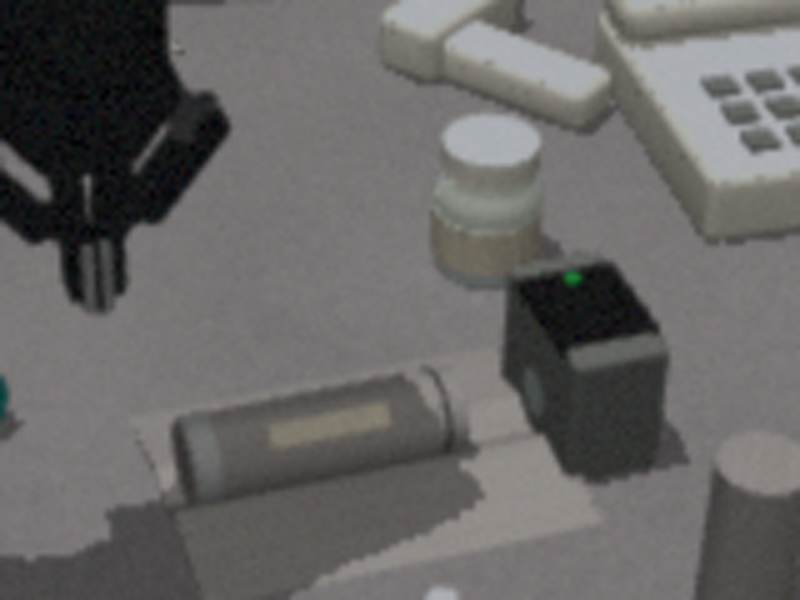

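View pics/ft.png

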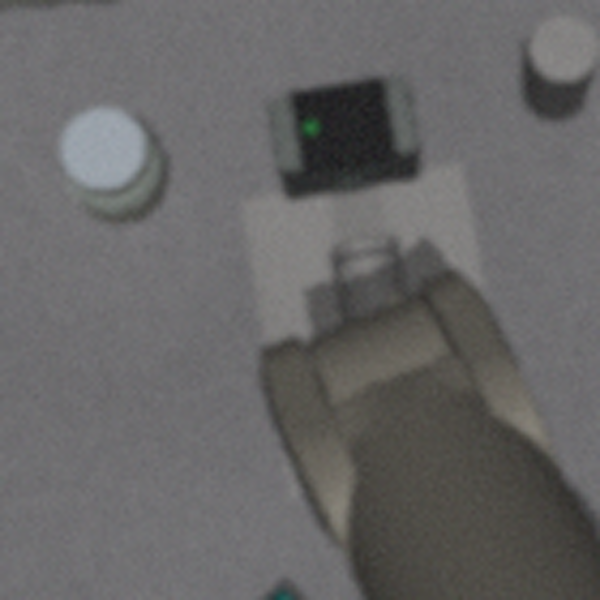

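Run:
```python
from h import *
np.set_printoptions(precision=4,suppress=True)
T=cal('top');S=cal('side')
t=lambda u,v:(210+(u+.5)/(600/140)-.5,150+(v+.5)/(600/140)-.5)
s=lambda u,v:(270+(u+.5)/5-.5,150+(v+.5)/5-.5)
a=.174;e=np.array([np.cos(a),np.sin(a)]);n=np.array([-e[1],e[0]]);m=np.array([.566,.0237])
def cf(P): d=P[:2]-m; return np.array([d@e,d@n])
print('far end top',cf(onz(T,t(367,240),.027)))
print('near end side',cf(onz(S,s(188,458),.027)),'far',cf(onz(S,s(450,408),.027)))
print('V front',cf(onz(T,t(397,472),.0015)),'crests',cf(onz(T,t(378,476),.0115)),cf(onz(T,t(424,468),.0115)))
print('reader foot', cf(onz(T,t(284,196),.0)),cf(onz(T,t(420,178),.0)))
p=bot.get_obs()['eef_pos'];print('tcp',p,cf(p)); 
for x in(-130,-118,-70): print(x,m+e*x/1000)
```

```text
far end top [ 0.0521 -0.0001]
near end side [-0.0873  0.0031] far [0.0469 0.0017]
V front [-0.0965  0.0052] crests [-0.0982  0.0177] [-0.098  -0.0122]
reader foot [0.0971 0.0488] [ 0.0945 -0.0418]
tcp [0.442  0.0044 0.1313] [-0.1255  0.0024]
-130 [0.438  0.0012]
-118 [0.4498 0.0033]
-70 [0.4971 0.0116]
```

Seated in the V: far end at cradle x≈0.050, near end at −0.088. That leaves about 40 mm to push.

{"op": "drive_tool", "data": {
  "slide": [
    [0, -1, -35],
    [0, -1, -70],
    [0, -1, -95],
    [0, -1, -107],
    [0, -1, -110],
    [3, 0, -110],
    [6, 0, -110],
    [9, 1, -110],
    [12, 1, -110],
    [14, 1, -110]
  ],
  "turn": [
    [0, 0, 0],
    [0, 0, 0],
    [0, 0, 0],
    [0, 0, 0],
    [0, 0, 0],
    [0, 0, 0],
    [0, 0, 0],
    [0, 0, 0],
    [0, 0, 0],
    [0, 0, 0]
  ],
  "gripper": [0, 0, 0, 0, 0, 0, 0, 0, 0, 0]
}}

```text
t: 10.75
eef_pos: [0.4568, 0.0053, 0.0218]
tool_rot: [0.705, -0.059, 0.704, 0.057]
contact_force: [0.3, 0.5, 0.2]
gripper_width: 0.002
```

```bash
python3 v.py g
```

```text
10.85 [0.45653587 0.00525363 0.02155177] [ 0.2205285   0.07209834 -0.19600278]
```

View pics/gs.png

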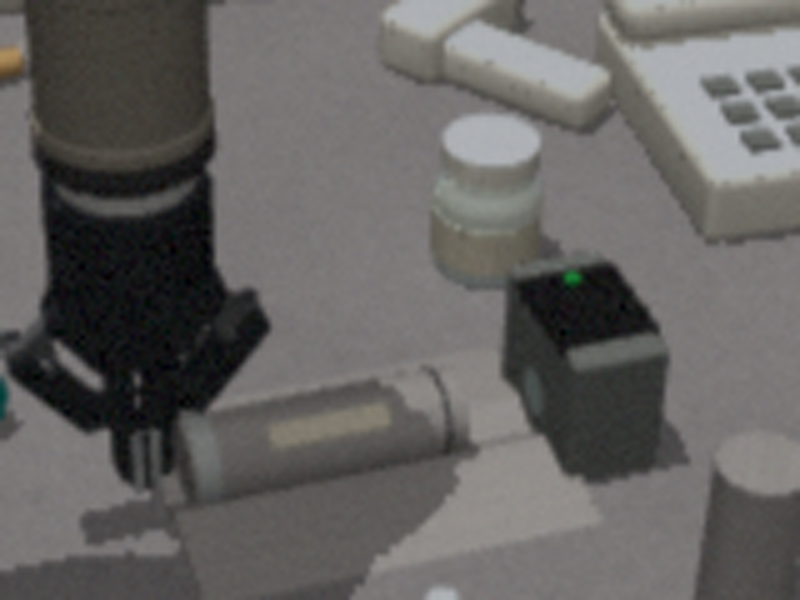

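{"op": "drive_tool", "data": {
  "slide": [
    [0, 0, 5],
    [2, 0, 8],
    [5, 1, 8],
    [8, 1, 8],
    [11, 2, 8],
    [14, 2, 8],
    [18, 3, 8],
    [22, 4, 8],
    [26, 4, 8],
    [30, 5, 8]
  ],
  "turn": [
    [0, 0, 0],
    [0, 0, 0],
    [0, 0, 0],
    [0, 0, 0],
    [0, 0, 0],
    [0, 0, 0],
    [0, 0, 0],
    [0, 0, 0],
    [0, 0, 0],
    [0, 0, 0]
  ],
  "gripper": [0, 0, 0, 0, 0, 0, 0, 0, 0, 0]
}}

```text
t: 11.85
eef_pos: [0.4869, 0.0103, 0.0295]
tool_rot: [0.705, -0.059, 0.704, 0.057]
contact_force: [-2.5, -0.4, -0.8]
gripper_width: 0.0
```

```bash
python3 v.py i
```

```text
11.95 [0.48770132 0.0105881  0.02967595] [-0.23574975 -0.84584538 -0.14127896]
```

View pics/is.png

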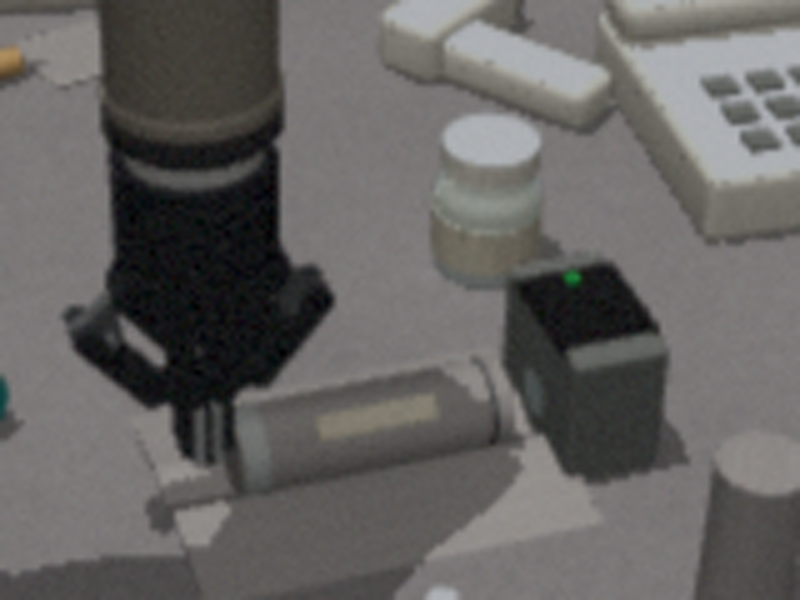

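View pics/it.png

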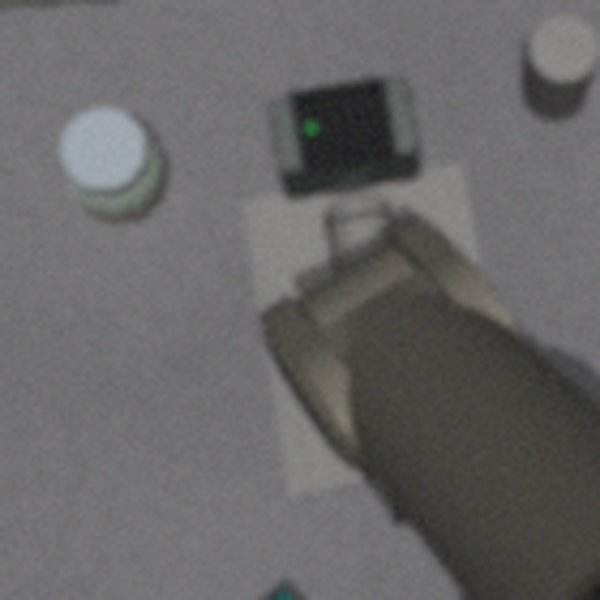

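{"op": "drive_tool", "data": {
  "slide": [
    [2, 0, 0],
    [4, 1, 0],
    [6, 1, 0],
    [8, 1, 0],
    [9, 2, 0],
    [10, 2, 0]
  ],
  "turn": [
    [0, 0, 0],
    [0, 0, 0],
    [0, 0, 0],
    [0, 0, 0],
    [0, 0, 0],
    [0, 0, 0]
  ],
  "gripper": [0, 0, 0, 0, 0, 0]
}}

```text
t: 12.55
eef_pos: [0.4978, 0.0125, 0.0297]
tool_rot: [0.706, -0.059, 0.704, 0.057]
contact_force: [-2.4, -1.3, -0.3]
gripper_width: 0.0
```

{"op": "drive_tool", "data": {
  "slide": [
    [1, 0, 0],
    [2, 0, 0]
  ],
  "turn": [
    [0, 0, 0],
    [0, 0, 0]
  ],
  "gripper": [0, 0]
}}

```text
t: 12.75
eef_pos: [0.4998, 0.0126, 0.0296]
tool_rot: [0.706, -0.059, 0.704, 0.057]
contact_force: [-2.8, 0.8, 0.4]
gripper_width: -0.001
```

```bash
python3 v.py j
```

```text
12.85 [0.49997509 0.01265917 0.02965221] [-1.24207075  0.3421248  -1.17392243]
```

View pics/js.png

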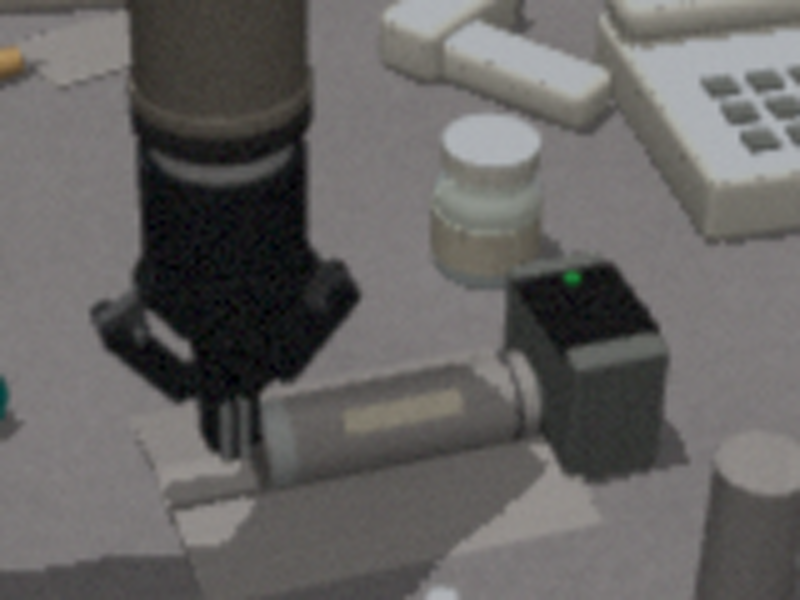

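View pics/jt.png

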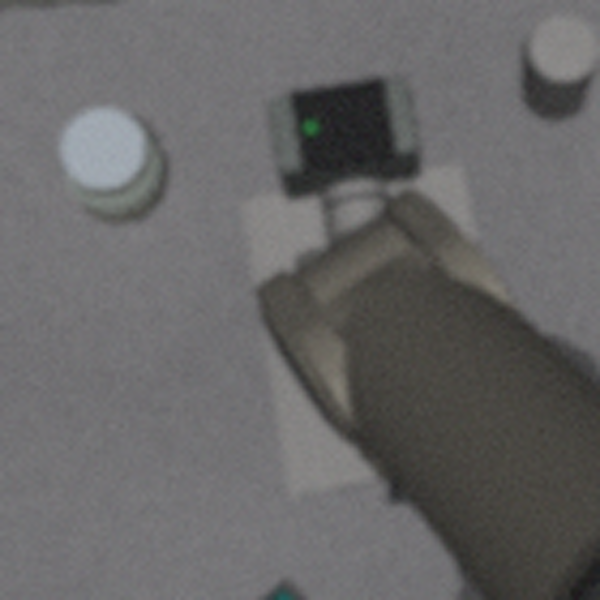

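Nearly there. I'll go on in 1 mm steps and watch the force.

{"op": "drive_tool", "data": {
  "slide": [
    [1, 0, 0],
    [2, 0, 0]
  ],
  "turn": [
    [0, 0, 0],
    [0, 0, 0]
  ],
  "gripper": [0, 0]
}}

```text
t: 13.05
eef_pos: [0.502, 0.0128, 0.0297]
tool_rot: [0.706, -0.059, 0.704, 0.057]
contact_force: [-1.7, 0.3, 0.7]
gripper_width: 0.0
```

{"op": "drive_tool", "data": {
  "slide": [
    [1, 0, 0],
    [1, 0, 0]
  ],
  "turn": [
    [0, 0, 0],
    [0, 0, 0]
  ],
  "gripper": [0, 0]
}}

```text
t: 13.25
eef_pos: [0.5033, 0.0128, 0.0297]
tool_rot: [0.706, -0.059, 0.704, 0.057]
contact_force: [-0.8, -0.6, -0.8]
gripper_width: -0.005
```

{"op": "drive_tool", "data": {
  "slide": [
    [1, 0, 0],
    [1, 0, 0]
  ],
  "turn": [
    [0, 0, 0],
    [0, 0, 0]
  ],
  "gripper": [0, 0]
}}

```text
t: 13.45
eef_pos: [0.5045, 0.0128, 0.0297]
tool_rot: [0.706, -0.059, 0.703, 0.057]
contact_force: [-1.3, 0.7, -0.4]
gripper_width: -0.001
```

{"op": "drive_tool", "data": {
  "slide": [
    [1, 0, 0],
    [1, 0, 0]
  ],
  "turn": [
    [0, 0, 0],
    [0, 0, 0]
  ],
  "gripper": [0, 0]
}}

```text
t: 13.65
eef_pos: [0.5049, 0.0127, 0.0296]
tool_rot: [0.706, -0.059, 0.704, 0.057]
contact_force: [-4.6, 0.7, 2.0]
gripper_width: 0.002
```

{"op": "drive_tool", "data": {
  "slide": [
    [1, 0, 0],
    [1, 0, 0]
  ],
  "turn": [
    [0, 0, 0],
    [0, 0, 0]
  ],
  "gripper": [0, 0]
}}

```text
t: 13.85
eef_pos: [0.5049, 0.0127, 0.0294]
tool_rot: [0.705, -0.059, 0.705, 0.057]
contact_force: [-5.5, -0.6, 3.4]
gripper_width: -0.003
```

```bash
python3 v.py k
```

```text
13.95 [0.50489093 0.01266264 0.0294276 ] [-5.62818258 -0.46681233  3.4587658 ]
```

View pics/ks.png

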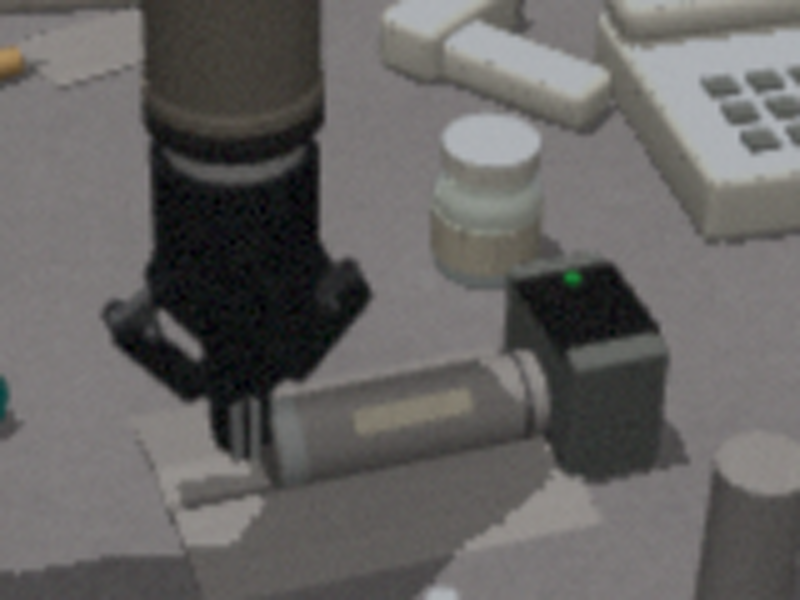

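The TCP stalled at cradle x −62 mm, as predicted, and the force rose from about 1–3 N to 5.6 N. That is the stop, so I'll withdraw slowly.

{"op": "drive_tool", "data": {
  "slide": [
    [-2, 0, 0],
    [-4, -1, 0],
    [-9, -2, 0],
    [-18, -3, 0],
    [-30, -5, 5],
    [-40, -7, 30],
    [-45, -10, 70],
    [-45, -40, 110],
    [-45, -85, 120],
    [-45, -130, 120]
  ],
  "turn": [
    [0, 0, 0],
    [0, 0, 0],
    [0, 0, 0],
    [0, 0, 0],
    [0, 0, 0],
    [0, 0, 0],
    [0, 0, 0],
    [0, 0, 0],
    [0, 0, 0],
    [0, 0, 0]
  ],
  "gripper": [0, 0, 0, 0, 0, 0, 0, 0, 0, 0]
}}

```text
t: 14.95
eef_pos: [0.4605, -0.1186, 0.1521]
tool_rot: [0.706, -0.06, 0.703, 0.057]
contact_force: [0.9, -0.3, 0.4]
gripper_width: -0.001
```

{"op": "drive_tool", "data": {
  "slide": [
    [0, -40, 0],
    [0, -80, 0],
    [0, -120, 0],
    [0, -160, 0],
    [0, -160, 0],
    [0, -160, 0]
  ],
  "turn": [
    [0, 0, 0],
    [0, 0, 0],
    [0, 0, 0],
    [0, 0, 0],
    [0, 0, 0],
    [0, 0, 0]
  ],
  "gripper": [0, 0, 0, 0, 0, 0]
}}

```text
t: 15.55
eef_pos: [0.4594, -0.279, 0.152]
tool_rot: [0.706, -0.06, 0.703, 0.056]
contact_force: [0.1, 0.5, 0.3]
gripper_width: 0.002
```

```bash
python3 v.py l
python3 - <<'E'
from h import *
a=bot.read_camera('top')['color'][:,:,::-1];cv2.imwrite('pics/full.png',a)
E
```

```text
15.65 [ 0.46016338 -0.27701604  0.15218459] [-0.8354989   0.57318927  0.25641888]
```

View pics/ls.png

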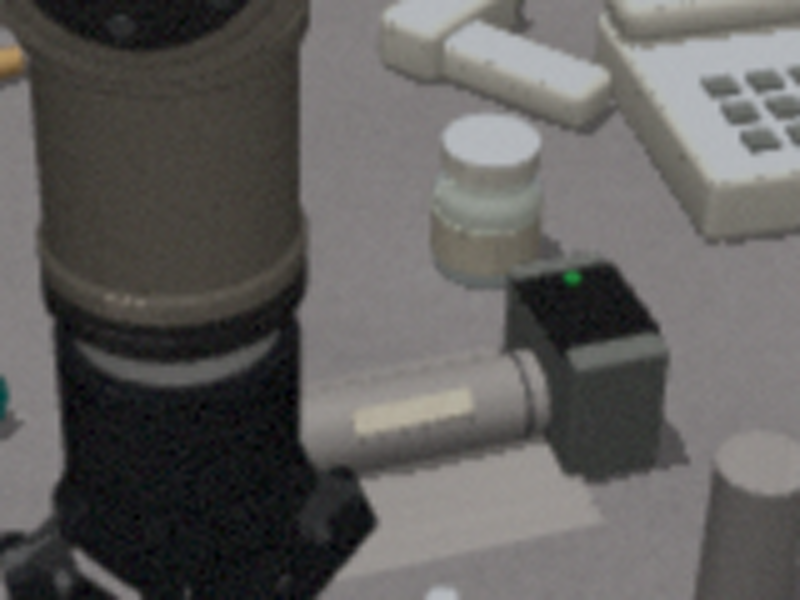

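View pics/lt.png

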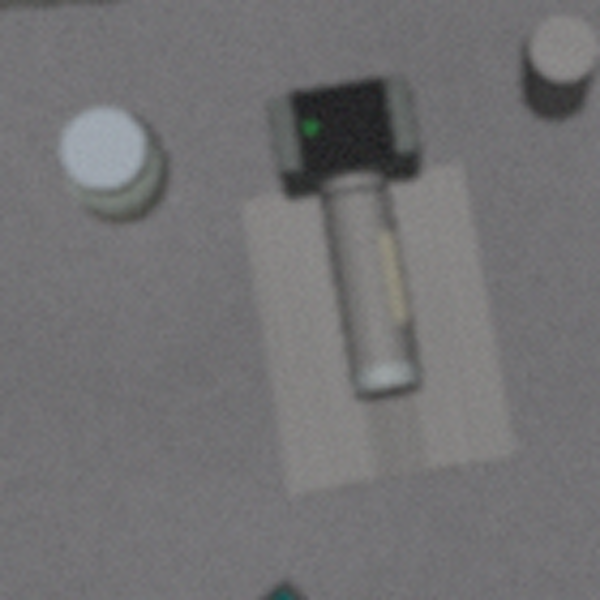

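Run:
```python
from h import *
T=cal('top')
t=lambda u,v:(210+(u+.5)/(600/140)-.5,150+(v+.5)/(600/140)-.5)
a=.174;e=np.array([np.cos(a),np.sin(a)]);n=np.array([-e[1],e[0]]);m=np.array([.566,.0237])
def cf(P): d=P[:2]-m; return d@e,d@n
for p in((387,394),(355,184)): print(cf(onz(T,t(*p),.027)))
A=cv2.imread('pics/top0.png').astype(int);B=T['color'][:,:,::-1].astype(int)
for k,(x,y,w,h) in dict(jar=(220,170,32,36),short=(328,148,28,34),rack=(350,205,40,50),spat=(122,240,45,80),box=(440,250,75,75),gun=(130,145,70,55)).items(): print(k,np.abs(A-B)[y:y+h,x:x+w].mean())
print(bot.get_obs()['joint_vel'])
bot.hand_in()
```

```text
(np.float64(-0.049148952253902575), np.float64(0.003533750910024292))
(np.float64(0.09008935983869784), np.float64(0.0015705480470315856))
jar 5.467592592592593
short 4.939775910364146
rack 10.532
spat 5.0035185185185185
box 25.583762962962965
gun 5.321991341991342
[-0.00282315  0.00113648  0.00362183 -0.00591118  0.00295504  0.0007506
  0.00089025]
the job is handed in; nothing more can be done
```

The canister is in the V with its end against the reader, the hand is clear of it, and I handed the job in. No verdict is reported.

**What I did:** I rolled the canister by its side with both open fingers, up the ramp and over the crest, and it dropped into the V. Then I pushed its end with shut fingers until it met the reader. There was no gripping or lifting.

**Last checks:**
- **Stop reached:** the force rose from about 1–3 N to 5.6 N and the tool stalled at cradle x = −62 mm, where I had predicted it.
- **Position:** the last picture puts the canister's ends at about x = −49 mm and +90 mm, against −48 and +92 mm when seated. That agrees to within the 2 mm calibration.
- **Sideways:** both ends read 1.6 to 3.5 mm off the V line, but the V itself read about 2 to 5 mm off to the same side. I put this down to my cradle estimate, since the pictures show the canister in the V.
- **Label:** I did not see it directly underneath. It was facing down and forward in one picture, gone from view in the next, then on top. That fits a full roll through the bottom.
- **Other objects:** the jar, short canister, spatula and scanner look unchanged between the first and last pictures. The vial rack and vial box areas differ more, most likely from the arm and its shadow there. The arm was not brought low near either one, but I did not confirm separately that they hadn't moved.

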